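# Feel along a bent heating pipe

## Robot

A 6-joint arm with a two-finger parallel gripper is mounted at the origin on the work surface. World frame = base frame: x ahead of the robot, y to its left, z up, the work surface at z = 0. Lengths are in mm, angles in rad, forces in N, time in s.
With the tool pointing down it reaches from about 350 to 975 mm from the base axis. Payload 7.1 kg.
Tool frame: the origin (TCP) lies between the finger pads, 19 mm behind the fingertips; this is the grasp point; z points along the fingers, y is the line along which they close (so a half turn about z gives the same grasp; the last joint's range is limited). The gripper opens to 88 mm and grips with 3 to 60 N. Pads are 20 mm wide; open, the fingers measure 115 mm over their backs; the gripper's body (75 mm by 178 mm) begins 61 mm behind the grasp point.
Start: joints at [1.235, 0.423, 1.63, -0, 1.089, -0.019], TCP at [194.673, 593.892, 241.375] pointing down, gripper open.
Joint ranges: [-3, 3], [-0.9, 2.11], [0.09, 2.58], [-1.31, 4.45], [0.11, 2.69], [-2.54, 2.54]. Speed limits (rad/s): [2.39, 2.39, 3.01, 3.14, 3.14, 3.14].

## Interface

Orientations are given as a rotation vector (axis times angle).
In Python, from workcell import ctrl gives the robot as it stands.
- The arm moves only by the shell command python3 -m pendant 'ROWS'. ROWS is a JSON object of lists of equal length, an entry for each row: "grip": the opening, from -1 (shut) to 1 (fully open); "linear": the shift along the tool's x, y, z in mm, a list of three; "angular": the turn, a rotation vector about the tool's x, y, z in rad, a list of three. In form: {"grip": [grip, ...], "linear": [[tx, ty, tz], ...], "angular": [[ax, ay, az], ...]}. A call has 1 to 12 rows; each row shifts and turns the commanded pose from where the row before left it, along the tool's axes as they then stand; what a row does not reach is not made up. A row lasts 1/12 s, in which the tool goes at most 41.7 mm and 7.16 degrees, less where a joint would pass 70% of its speed; a pose out of reach is approached as far as the arm can. A call with a gripper value outside its range is refused whole. The fingers move at their own pace and stop on an object; the grip force is fixed at half the most. Time passes only in rows, so rows that do not move let the fingers close. It gives the time, the measured TCP pose, the force, the opening and the grip force at its end, in the units of the state.
- ctrl.get_obs(): the state, without advancing time (a new reading comes with each control period).
- ctrl.get_image(name): name is "side" or "top" or "wrist"; returns the picture (420x560x3 uint8, red, green, blue); there is no depth.
- ctrl.camera_params(name): a dict with "vfov" (degrees; the focal length in pixels is half the picture's height over the tangent of half this angle, whatever the lens; pixels are square), "cx", "cy" (the principal point, pixels), "R" (3x3) and "t" (3): a world point X has camera coordinates R X + t; the wrist camera has in their place "T_tool_cam" (4x4, takes a point from camera to tool coordinates, whose origin is the TCP and whose axes are the flange's). Camera axes: x right, y down, z forward; pixel columns grow to the right and rows downward; lengths in mm; the calibration is good to about 2 mm. A picture is of the moment at which its call begins: read the wrist's pose just before it. camera_params takes no time and is no camera call.
- ctrl.close_job(): hands the job in; it is judged then, once.
The state is a dict: "t": time; "qpos": joint angles; "qvel": joint speeds; "joint_torque": joint torques, N m; "ee_pos": TCP position; "orientation": TCP orientation; "ft_force": force on the tool from outside, world axes, zero at the start; "moment": the same for the moment, N m; "width": finger opening in mm; "grasp_force": force on a finger pad.
Only numpy, scipy, OpenCV 4.12 (cv2) and the standard library are available. Lean on these libraries where they do the work, as an engineer would, in place of code of your own. Each camera call takes 0.05 s, during which the arm holds its last target. There are 200 camera calls.

## Task

Before the bent copper pipe on the ledge is lagged, feel along it for dents and ripples: starting beside the chrome valve, run a fingertip lightly along the top of the pipe, round the bend, as far as the elbow where it turns down into the ledge, then take the hand away. Keep the touch gentle, do not grip the pipe, and leave the tools and parts lying about it where they are.

Things in the scene. Friction and masses are not known exactly. Their poses are not given: they have to be found in the camera images.
- run: The bent 22 mm copper heating pipe crossing the ledge, fixed; origin on the ledge, z up. Level: centreline 45 mm, top 56 mm above the ledge. In this frame, in mm, it goes from the valve's nut (-70, -105) straight along +y to (-70, 0), round a quarter bend of 70 mm radius centred on (0, 0) to (0, 70), then straight along +x past (95, 70) to the elbow: 310 mm. Two white clips hold it from below.
- valve_end (a point): Top of the pipe where it leaves the chrome isolating valve, the start. The valve lies behind it on the same line: hexagon nuts 32 mm across, tops 61 to 63 mm above the ledge, 62 mm long over the nuts; behind that the pipe goes down into the ledge through a white collar.
- bend_start (a point): Top of the pipe where the first straight (105 mm) ends and the bend begins.
- bend_end (a point): Top of the pipe where the bend ends and the second straight begins.
- elbow_end (a point): Top of the pipe at the finish, 95 mm past the end of the bend. The copper elbow's socket, 27 mm across (2.5 mm proud of the pipe), begins 9 mm farther on; the elbow then turns down into a white collar, its corner 35 mm past this point.
- pipe (a joint): How far the whole pipe is pressed down in its springy clips (m): 0 at rest, at most 0.008. It starts to give at about 2 N, then gives 1 mm for each further 4 N, and springs back when let go.
- mark_1 (a point): Point 1 of 9 along the top of that pipe, counted from the valve: 25 mm along it from the valve's nut, on the first straight. A reference point only; nothing is drawn there.
- mark_2 (a point): Point 2 of 9 along the top of that pipe, counted from the valve: 57.5 mm along it from the valve's nut, on the first straight. A reference point only; nothing is drawn there.
- mark_3 (a point): Point 3 of 9 along the top of that pipe, counted from the valve: 90 mm along it from the valve's nut, on the first straight. A reference point only; nothing is drawn there.
- mark_4 (a point): Point 4 of 9 along the top of that pipe, counted from the valve: 122.5 mm along it from the valve's nut, in the bend. A reference point only; nothing is drawn there.
- mark_5 (a point): Point 5 of 9 along the top of that pipe, counted from the valve: 155 mm along it from the valve's nut, in the bend. A reference point only; nothing is drawn there.
- mark_6 (a point): Point 6 of 9 along the top of that pipe, counted from the valve: 187.5 mm along it from the valve's nut, in the bend. A reference point only; nothing is drawn there.
- mark_7 (a point): Point 7 of 9 along the top of that pipe, counted from the valve: 220 mm along it from the valve's nut, on the second straight. A reference point only; nothing is drawn there.
- mark_8 (a point): Point 8 of 9 along the top of that pipe, counted from the valve: 252.5 mm along it from the valve's nut, on the second straight. A reference point only; nothing is drawn there.
- mark_9 (a point): Point 9 of 9 along the top of that pipe, counted from the valve: 285 mm along it from the valve's nut, on the second straight. A reference point only; nothing is drawn there.
- spanner: Chrome adjustable spanner, 190 x 60 x 13 mm, lying loose on the ledge beside the pipe; origin under its middle, length along x. Not to be moved.
- screwdriver: Screwdriver with a blue handle, 190 mm long, about 30 mm thick, lying loose beside the pipe; length along x. Not to be moved.
- ptfe: White reel of thread tape, 54 mm across, 14 mm high, lying flat inside the pipe's bend; origin under its centre. Not to be moved.
- fitting: Loose brass compression elbow, about 47 x 47 x 27 mm, inside the pipe's bend; origin under its corner. Not to be moved.
- bleed_keys: Steel key ring, 35 mm across, with three brass bleed keys fanned out to +x, 75 mm long and 9 mm high in all; origin under the ring's centre. Not to be moved.
- fuse_cover: Black plastic fuse box cover with a slot, 240 x 130 x 30 mm, lying face up at the left; origin under its centre, length along x. Not to be moved.
- paste_tin: Tin of jointing paste, 68 mm across, 62 mm high, at the right; origin under its centre. Not to be moved.

How it is judged (in metres and radians):
On the way, in this order (a step that is already met when the one before it is completed fails the run):
1. the fingers touch the pipe with the TCP within 16 mm (level distance) of point 1: 25 mm along it from the valve's nut, on the first straight (contact force between the fingers and run above 0.3 N and horizontal distance between the grasp point and mark_1 below 0.016 m), for 0.05 s.
2. the fingers touch the pipe with the TCP within 16 mm (level distance) of point 2: 57.5 mm along it from the valve's nut, on the first straight (contact force between the fingers and run above 0.3 N and horizontal distance between the grasp point and mark_2 below 0.016 m), for 0.05 s.
3. the fingers touch the pipe with the TCP within 16 mm (level distance) of point 3: 90 mm along it from the valve's nut, on the first straight (contact force between the fingers and run above 0.3 N and horizontal distance between the grasp point and mark_3 below 0.016 m), for 0.05 s.
4. the fingers touch the pipe with the TCP within 16 mm (level distance) of point 4: 122.5 mm along it from the valve's nut, in the bend (contact force between the fingers and run above 0.3 N and horizontal distance between the grasp point and mark_4 below 0.016 m), for 0.05 s.
5. the fingers touch the pipe with the TCP within 16 mm (level distance) of point 5: 155 mm along it from the valve's nut, in the bend (contact force between the fingers and run above 0.3 N and horizontal distance between the grasp point and mark_5 below 0.016 m), for 0.05 s.
6. the fingers touch the pipe with the TCP within 16 mm (level distance) of point 6: 187.5 mm along it from the valve's nut, in the bend (contact force between the fingers and run above 0.3 N and horizontal distance between the grasp point and mark_6 below 0.016 m), for 0.05 s.
7. the fingers touch the pipe with the TCP within 16 mm (level distance) of point 7: 220 mm along it from the valve's nut, on the second straight (contact force between the fingers and run above 0.3 N and horizontal distance between the grasp point and mark_7 below 0.016 m), for 0.05 s.
8. the fingers touch the pipe with the TCP within 16 mm (level distance) of point 8: 252.5 mm along it from the valve's nut, on the second straight (contact force between the fingers and run above 0.3 N and horizontal distance between the grasp point and mark_8 below 0.016 m), for 0.05 s.
9. the fingers touch the pipe with the TCP within 16 mm (level distance) of point 9: 285 mm along it from the valve's nut, on the second straight (contact force between the fingers and run above 0.3 N and horizontal distance between the grasp point and mark_9 below 0.016 m), for 0.05 s.
At the end, for the whole second after the job is handed in: the pipe has been touched along its length in order from the valve to the elbow, has sprung back to within 1 mm, and every loose thing lies still within 15 mm of where it was (value of joint pipe below 0.001 m and distance of each of spanner, screwdriver, ptfe, fitting, bleed_keys, fuse_cover, paste_tin from where it was at the start of the episode below 0.015 m and linear speed of each of spanner, screwdriver, ptfe, fitting, bleed_keys, fuse_cover, paste_tin below 0.02 m/s).
It fails at once if the fingers press or grip the pipe, its valve or its fittings with more than 20 N (contact force between the fingers and run above 20 N).
It fails at once if a loose tool or part is pushed or lifted more than 15 mm (distance of any of spanner, screwdriver, ptfe, fitting, bleed_keys, fuse_cover, paste_tin from where it was at the start of the episode above 0.015 m).
It also fails if it takes over 48 s, if anything falls off the work surface, if the arm or the gripper's body presses on something with over 40 N, if the wrist force passes 120 N, or if a joint passes its speed limit or range.

## Working session

There is one attempt and no reset: what is moved stays moved. The work goes in short steps, Python scripts to look and compute and a shell command to move; the robot and the scene stay as the last step left them, time stands still between calls to the robot, and variables do not carry over. Pictures are saved under pics/ and viewed, at most 10 in all, crops included, and the job is handed in when it is done.

```bash
mkdir -p pics
python3 - <<'E'
from workcell import ctrl
import cv2,numpy as np
print(ctrl.get_obs())
for n in("top","side"):
    cv2.imwrite(f"pics/{n}0.png",ctrl.get_image(n)[:,:,::-1]); print(ctrl.camera_params(n))
print(ctrl.camera_params("wrist"))
E
```

```text
{'t': 0.0, 'qpos': array([ 1.23501614e+00,  4.23815861e-01,  1.63066413e+00, -4.63129262e-06,
        1.08860747e+00, -1.89973981e-02]), 'qvel': array([-7.37153769e-04, -4.73714433e-04, -9.64217698e-04,  5.85251283e-05,
        9.56975566e-04, -1.11193035e-03]), 'joint_torque': array([-2.49952527e-04, -5.44649148e+01, -2.73659384e+01,  6.42934721e-02,
        2.29060685e-02, -1.43394800e-04]), 'ee_pos': array([194.49945855, 593.42234994, 240.62744075]), 'orientation': array([-4.95478782e-01, -3.10201030e+00,  2.31213797e-03]), 'ft_force': array([-0.41979996, -0.50514964,  0.17205543]), 'moment': array([0.03258411, 0.02424389, 0.00921203]), 'grasp_force': 0.0, 'width': 87.97594290448053}
{'vfov': 49.71386059298762, 'cx': 280.231285465926, 'cy': 211.678105215012, 'R': array([[ 0.00415475, -0.99996712,  0.00696433],
       [-0.99079666, -0.0050587 , -0.13526418],
       [ 0.13529496, -0.00633824, -0.99078509]]), 't': array([ -23.77882633,  561.76337159, 1131.18809689])}
{'vfov': 55.98092849905726, 'cx': 281.46856002228253, 'cy': 208.8820858523637, 'R': array([[ 0.74941798, -0.66209061, -0.00295235],
       [-0.42915838, -0.48235763, -0.76364534],
       [ 0.50417832,  0.57355657, -0.64562921]]), 't': array([-416.10114077,  302.70312422,  859.30132096])}
{'vfov': 65.0670031243675, 'cx': 284.69643217668516, 'cy': 209.85564220267165, 'T_tool_cam': array([[ 7.24832390e-04, -9.62434541e-01, -2.71512851e-01,
         7.49778610e+01],
       [ 9.99999189e-01,  9.81984538e-04, -8.11247187e-04,
         7.59674750e-01],
       [ 1.04739374e-03, -2.71512043e-01,  9.62434472e-01,
        -1.43055431e+02],
       [ 0.00000000e+00,  0.00000000e+00,  0.00000000e+00,
         1.00000000e+00]])}
```

View pics/top0.png

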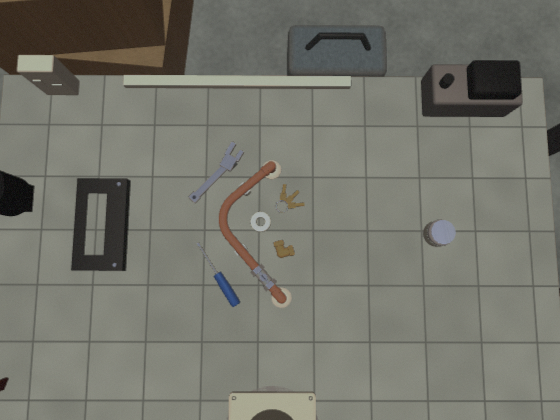

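View pics/side0.png

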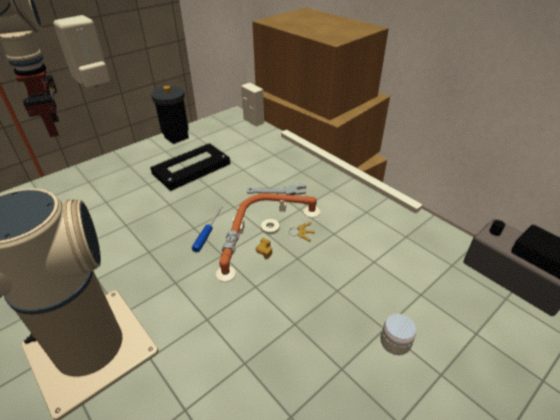

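The top view shows the pipe from its lower end collar (281,298) and the valve (263,277), round the bend (225,215), to the elbow (271,168). The spanner is at upper left, the screwdriver lower left, and the reel, fitting and keys lie inside the bend. The side view shows the same pipe between (226,270) and (312,205). Next I fit the centreline.

```bash
cat > h.py <<'E'
import cv2,numpy as np
from workcell import ctrl
from scipy.optimize import least_squares
def cam(n):
    p=ctrl.camera_params(n); f=210/np.tan(np.radians(p['vfov']/2)); return p,f
def ray(n,uv,z,p=None):
    p,f=cam(n); uv=np.atleast_2d(uv).astype(float)
    d=np.c_[(uv[:,0]-p['cx'])/f,(uv[:,1]-p['cy'])/f,np.ones(len(uv))]@p['R']
    c=-p['R'].T@p['t']; return c+d*((z-c[2])/d[:,2])[:,None]
def proj(n,X):
    p,f=cam(n); Y=np.atleast_2d(X)@p['R'].T+p['t']; return Y[:,:2]/Y[:,2:]*f+[p['cx'],p['cy']]
def copper(im,box):
    h=cv2.cvtColor(im,cv2.COLOR_RGB2HSV); H=h[...,0].astype(int)
    m=(((H<10)|(H>172))&(h[...,1]>95)&(h[...,2]>60)).astype(np.uint8)
    o=np.zeros_like(m); x0,y0,x1,y1=box; o[y0:y1,x0:x1]=m[y0:y1,x0:x1]; return o
def path(s): # run frame xy & along-distance
    s=np.atleast_1d(s).astype(float); L=35*np.pi; a=np.clip((s-105)/70,0,np.pi/2)
    x=-70*np.cos(a)+np.maximum(0,s-105-L); y=70*np.sin(a)+np.minimum(0,s-105)
    return np.c_[x,y]
def world(pose,s,z):
    x,y,t=pose; P=path(s); c,S=np.cos(t),np.sin(t)
    return np.c_[P@np.array([[c,S],[-S,c]])+[x,y],np.full(len(P),z)]
E
python3 - <<'E'
from h import *
res={}
for n,box in(("top",(190,140,310,320)),("side",(200,180,335,290))):
    im=cv2.imread(f"pics/{n}0.png")[:,:,::-1].copy()
    m=copper(im,box); k,l,st,_=cv2.connectedComponentsWithStats(m)
    i=1+np.argmax(st[1:,4]); m=l==i; print(n,st[i])
    v,u=np.nonzero(m); X=ray(n,np.c_[u,v],45)[:,:2]
    res[n]=X
    np.save(f"{n}.npy",X)
    print(X.min(0),X.max(0))
    cv2.imwrite(f"pics/m_{n}.png",m*255)
# centreline fit: mask pixels' offset from path should be symmetric, endpoints via corner geometry
S=np.arange(-2,320,1.)
def f(p,X):
    W=world(p,S,0)[:,:2]; d=np.linalg.norm(X[:,None]-W[None],axis=2); return d.min(1)
for n in res:
    X=res[n]; c=X.mean(0); best=None
    for t in np.arange(-3,3.1,.5):
        R=np.array([[np.cos(t),-np.sin(t)],[np.sin(t),np.cos(t)]]); c0=c-R@np.array([-30,30])
        r=least_squares(f,[*c0,t],args=(X,),x_scale=[10,10,.1],loss='soft_l1',f_scale=8)
        if best is None or r.cost<best.cost:best=r
    print(n,best.x,best.cost,np.percentile(f(best.x,X),[50,90,99]))
    print(proj(n,world(best.x,[0,105,215,310],45)).round(1).tolist()); print(world(best.x,[0,25,105,155,215,310],56).round(1).tolist())
E
```

```text
top [221 164  54 106 540]
[414.7806161  -4.4817345] [686.06817741 130.40111496]
side [283 197  33  14 118]
[619.85507007 -29.50176521] [687.87692733  71.20878373]
top [547.94044721  53.79041249  -0.92500117] 9703.862002073043 [ 4.66702009 10.90964446 19.68113483]
[[253.2, 266.1], [228.8, 232.9], [234.9, 194.9], [264.5, 173.4]]
[[422.0, 46.5, 56.0], [441.9, 61.5, 56.0], [505.8, 109.7, 56.0], [552.7, 123.6, 56.0], [603.9, 95.9, 56.0], [661.0, 20.0, 56.0]]
side [596.65053799  -6.58764539  -2.26832411] 2641.1393320801035 [ 4.996552   13.60872351 19.31855525]
[[257.5, 199.6], [292.7, 198.9], [318.3, 213.8], [321.8, 237.1]]
[[561.1, 114.5, 56.0], [580.3, 98.4, 56.0], [641.6, 47.1, 56.0], [665.8, 4.5, 56.0], [650.3, -51.6, 56.0], [589.3, -124.4, 56.0]][ WARN:0@0.783] global loadsave.cpp:1063 imwrite_ Unsupported depth image for selected encoder is fallbacked to CV_8U.
```

```bash
python3 -m pendant '{"grip":[-1,-1,-1,-1,-1,-1,-1,-1,-1,-1,-1,-1],"linear":[[0,0,0],[0,0,0],[0,0,0],[-17,-30,0],[-19,-33,0],[-19,-33,0],[-19,-33,0],[-19,-33,0],[-19,-33,0],[-19,-33,0],[-19,-33,0],[-19,-33,0]],"angular":[[0,0,-0.106],[0,0,-0.106],[0,0,-0.105],[0,0,0],[0,0,0],[0,0,0],[0,0,0],[0,0,0],[0,0,0],[0,0,0],[0,0,0],[0,0,0]]}'
```

```text
t: 1.1
ee_pos: [364.1, 298.1, 241.3]
orientation: [0.001, -3.141, 0.0]
ft_force: [1.0, -0.2, 0.2]
width: 11.6
grasp_force: 0.0
```

```bash
python3 -m pendant '{"grip":[-1,-1,-1,-1,-1,-1,-1,-1,-1],"linear":[[-19,-33,0],[-19,-33,0],[-19,-33,0],[-19,-33,0],[-19,-33,0],[-19,-33,0],[-15,-30,0],[0,0,0],[0,0,0]],"angular":[[0,0,0],[0,0,0],[0,0,0],[0,0,0],[0,0,0],[0,0,0],[0,0,0],[0,0,0],[0,0,0]]}'
python3 - <<'E'
from workcell import ctrl
import cv2,numpy as np
o=ctrl.get_obs(); im=ctrl.get_image("wrist"); cv2.imwrite("pics/w1.png",im[:,:,::-1])
np.savez("w1.npz",p=o['ee_pos'],r=o['orientation']); print(o['ft_force'],o['width'],o['qpos'])
E
```

```text
t: 1.85
ee_pos: [493.1, 70.4, 241.0]
orientation: [-0.005, -3.141, -0.0]
ft_force: [-0.5, 0.3, 0.3]
width: 0.5
grasp_force: 0.0
[-0.51630828  0.3428698   0.30187684] 0.5299130228070619 [ 1.17947991e-01  2.37452294e-01  1.90556158e+00  1.36762823e-04
  9.99269413e-01 -1.44952279e+00]
```

View pics/w1.png

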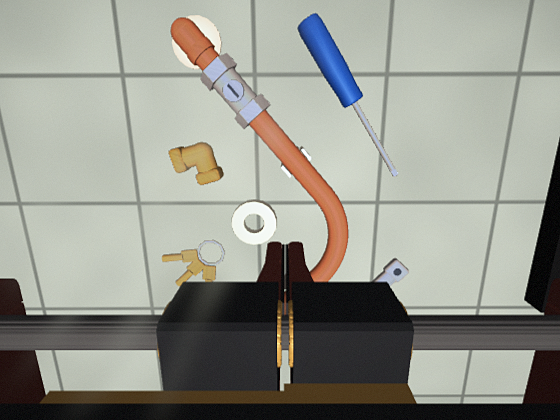

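The wrist view shows the valve's front nut ending near (258,122), the first straight running down to the bend near (340,225), and the far part hidden behind the gripper. I refit using a wider mask on both views.

```bash
cat >> h.py <<'E'
from scipy.spatial.transform import Rotation as Ro
def wray(uv,z,p,r):
    c=ctrl.camera_params("wrist"); f=210/np.tan(np.radians(c['vfov']/2)); T=c['T_tool_cam']; R=Ro.from_rotvec(r).as_matrix()
    d=np.c_[(uv[:,0]-c['cx'])/f,(uv[:,1]-c['cy'])/f,np.ones(len(uv))]@(R@T[:3,:3]).T
    o=p+R@T[:3,3]; return o+d*((z-o[2])/d[:,2])[:,None]
def cop2(im):
    h=cv2.cvtColor(im,cv2.COLOR_RGB2HSV); H=h[...,0].astype(int)
    return ((H<13)|(H>170))&(h[...,1]>75)&(h[...,2]>40)
S=np.arange(-2,320,1.)
def near(p,X):
    D=np.linalg.norm(X[:,None]-world(p,S,0)[None,:,:2],axis=2); return D.min(1),S[D.argmin(1)]
E
python3 - <<'E'
from h import *
w=np.load("w1.npz"); out={}
im=cv2.imread("pics/w1.png")[:,:,::-1].copy(); m=cop2(im); m[270:]=0; v,u=np.nonzero(m); out['w']=wray(np.c_[u,v],45,w['p'],w['r'])[:,:2]
im=cv2.imread("pics/top0.png")[:,:,::-1].copy(); m=cop2(im); v,u=np.nonzero(m); out['t']=ray("top",np.c_[u,v],45)[:,:2]
p0=np.array([547.9,53.8,-.925])
for k,lo,hi in(('w',3,190),('t',3,305),('both',3,305)):
    p=p0.copy()
    X=np.vstack([out['w'],np.repeat(out['t'],4,0)]) if k=='both' else out[k]
    for it in range(6):
        d,s=near(p,X); q=X[(d<(22 if it<2 else 15))&(s>lo)&(s<hi)]; q=q[::max(1,len(q)//1500)]
        p=least_squares(lambda a:near(a,q)[0],p,x_scale=[10,10,.1],diff_step=1e-4).x
    d,s=near(p,q); print(k,p.round(4),len(q),np.percentile(d,[50,90,99]).round(1))
    print(world(p,[0,25,105,155,215,310],56)[:,:2].round(1).tolist())
    # signed lateral bias along path
    for a in range(0,310,40):
        i=(s>=a)&(s<a+40)
        if i.sum()>5:
            W=world(p,s[i],0)[:,:2]; T=world(p,s[i]+1,0)[:,:2]-W; e=q[i]-W; L=T[:,0]*e[:,1]-T[:,1]*e[:,0]; print(a,i.sum(),L.min().round(1),L.max().round(1),L.mean().round(1),end=' | ')
    print()
print(wray(np.array([[258.,122]]),53,w['p'],w['r']))
E
```

```text
w [543.5644  59.7486  -0.8583] 1779 [ 5.4  9.7 10.9]
[[418.3, 44.1], [437.3, 60.4], [497.8, 112.7], [543.7, 129.7], [596.6, 105.5], [658.7, 33.6]]
0 394 -10.8 10.6 -0.0 | 40 408 -11.2 11.0 0.0 | 80 382 -11.3 10.5 0.1 | 120 349 -11.5 10.2 0.0 | 160 246 -12.1 10.6 -0.1 | 
t [543.6542  57.0141  -0.8551] 964 [ 5.3  9.5 10.6]
[[418.5, 40.9], [437.4, 57.4], [497.7, 109.8], [543.6, 127.0], [596.5, 102.9], [658.8, 31.2]]
0 123 -10.7 10.7 -0.1 | 40 132 -10.8 10.4 -0.2 | 80 132 -11.0 10.4 0.0 | 120 127 -10.7 10.0 0.1 | 160 127 -10.6 10.3 0.4 | 200 122 -10.4 10.3 -0.0 | 240 124 -10.8 10.3 -0.3 | 280 77 -10.7 10.2 0.0 | 
both [542.8861  58.3124  -0.8539] 1517 [ 5.4  9.9 11.6]
[[417.7, 42.1], [436.6, 58.5], [496.9, 111.1], [542.7, 128.3], [595.7, 104.3], [658.1, 32.7]]
0 255 -12.0 11.4 -0.2 | 40 271 -12.3 11.4 -0.2 | 80 259 -12.5 10.9 -0.3 | 120 244 -12.2 11.2 0.6 | 160 223 -11.4 12.1 0.5 | 200 103 -10.7 10.0 -0.6 | 240 98 -11.1 9.9 -0.7 | 280 64 -11.0 9.8 -0.8 | 
[[422.75877906  45.33297531  53.        ]]
```

```bash
python3 - <<'E'
from h import *
P=(543.6,58.4,-.8565); s=np.arange(24,295,6.); W=world(P,s,75)
print(W[0]-[493.1,70.4,241]); 
D=np.diff(W,axis=0)
for i,(a,b) in enumerate(zip(s[1:],D)): print(int(a),W[i+1,:2].round(1),[round(-b[0],1),round(b[1],1)])
E
python3 -m pendant '{"grip":[-1,-1,-1,-1,-1,-1,-1,-1],"linear":[[10,-2,20],[12,-3,25],[12,-3,30],[12,-3,30],[11,0,25],[0,0,16],[0,0,0],[0,0,0]],"angular":[[0,0,0],[0,0,0],[0,0,0],[0,0,0],[0,0,0],[0,0,0],[0,0,0],[0,0,0]]}'
```

```text
[ -56.55592005  -12.17315153 -166.        ]
30 [441.1  62.2] [np.float64(-4.5), np.float64(3.9)]
36 [445.6  66.1] [np.float64(-4.5), np.float64(3.9)]
42 [450.1  70. ] [np.float64(-4.5), np.float64(3.9)]
48 [454.7  73.9] [np.float64(-4.5), np.float64(3.9)]
54 [459.2  77.9] [np.float64(-4.5), np.float64(3.9)]
60 [463.7  81.8] [np.float64(-4.5), np.float64(3.9)]
66 [468.3  85.7] [np.float64(-4.5), np.float64(3.9)]
72 [472.8  89.7] [np.float64(-4.5), np.float64(3.9)]
78 [477.3  93.6] [np.float64(-4.5), np.float64(3.9)]
84 [481.9  97.5] [np.float64(-4.5), np.float64(3.9)]
90 [486.4 101.5] [np.float64(-4.5), np.float64(3.9)]
96 [490.9 105.4] [np.float64(-4.5), np.float64(3.9)]
102 [495.5 109.3] [np.float64(-4.5), np.float64(3.9)]
108 [500.1 113.2] [np.float64(-4.6), np.float64(3.9)]
114 [504.9 116.7] [np.float64(-4.9), np.float64(3.5)]
120 [510.  119.8] [np.float64(-5.1), np.float64(3.1)]
126 [515.4 122.5] [np.float64(-5.4), np.float64(2.6)]
132 [521.  124.7] [np.float64(-5.6), np.float64(2.2)]
138 [526.8 126.3] [np.float64(-5.8), np.float64(1.7)]
144 [532.6 127.5] [np.float64(-5.9), np.fl
[... 808 characters left out ...]
4(-3.9), np.float64(-4.5)]
240 [612.9  85.3] [np.float64(-3.9), np.float64(-4.5)]
246 [616.8  80.8] [np.float64(-3.9), np.float64(-4.5)]
252 [620.8  76.3] [np.float64(-3.9), np.float64(-4.5)]
258 [624.7  71.7] [np.float64(-3.9), np.float64(-4.5)]
264 [628.6  67.2] [np.float64(-3.9), np.float64(-4.5)]
270 [632.5  62.7] [np.float64(-3.9), np.float64(-4.5)]
276 [636.5  58.1] [np.float64(-3.9), np.float64(-4.5)]
282 [640.4  53.6] [np.float64(-3.9), np.float64(-4.5)]
288 [644.3  49.1] [np.float64(-3.9), np.float64(-4.5)]
294 [648.3  44.5] [np.float64(-3.9), np.float64(-4.5)]
t: 2.57
ee_pos: [435.1, 61.9, 95.1]
orientation: [0.003, -3.14, 0.0]
ft_force: [0.8, 0.5, -0.7]
width: 0.7
grasp_force: 0.0
```

```bash
python3 -m pendant '{"grip":[-1,-1,-1,-1,-1,-1],"linear":[[-1,-3.5,6],[-0.5,0,6],[0,0,5],[0,0,1],[0,0,0],[0,0,0]],"angular":[[0,0,0],[0,0,0],[0,0,0],[0,0,0],[0,0,0],[0,0,0]]}'
```

```text
t: 3.07
ee_pos: [437.4, 57.4, 77.5]
orientation: [-0.0, 3.142, -0.0]
ft_force: [0.8, 0.6, -0.1]
width: 0.6
grasp_force: 0.0
```

```bash
python3 -m pendant '{"grip":[-1,-1,-1,-1],"linear":[[0,0,1],[0,0,1],[0,0,0],[0,0,0]],"angular":[[0,0,0],[0,0,0],[0,0,0],[0,0,0]]}'
```

```text
t: 3.4
ee_pos: [437.3, 57.4, 75.4]
orientation: [-0.0, 3.142, 0.0]
ft_force: [0.3, -1.0, -0.2]
width: 0.2
grasp_force: 0.0
```

```bash
python3 -m pendant '{"grip":[-1,-1,-1,-1],"linear":[[0,0,1],[0,0,0.5],[0,0,0],[0,0,0]],"angular":[[0,0,0],[0,0,0],[0,0,0],[0,0,0]]}'
```

```text
t: 3.73
ee_pos: [437.4, 57.5, 74.1]
orientation: [-0.0, 3.141, 0.0]
ft_force: [-1.1, -0.4, 5.8]
width: 0.6
grasp_force: 2.6
```

Contact made at about 6 N. Now sliding along the first straight.

```bash
python3 -m pendant '{"grip":[-1,-1,-1,-1,-1,-1],"linear":[[-3.8,4.4,0],[-4.4,4,0],[-4.5,3.9,0],[-4.5,3.9,0],[0,0,0],[0,0,0]],"angular":[[0,0,0],[0,0,0],[0,0,0],[0,0,0],[0,0,0],[0,0,0]]}'
```

```text
t: 4.23
ee_pos: [454.6, 73.9, 74.1]
orientation: [-0.0, 3.142, 0.0]
ft_force: [-1.0, 1.2, 5.2]
width: 0.4
grasp_force: 2.6
```

```bash
python3 -m pendant '{"grip":[-1,-1,-1,-1,-1,-1,-1,-1,-1],"linear":[[-4.5,3.9,0],[-4.5,3.9,0],[-4.5,3.9,0],[-4.5,3.9,0],[-4.5,3.9,0],[-4.5,3.9,0],[-4.5,3.9,0],[0,0,0],[0,0,0]],"angular":[[0,0,0],[0,0,0],[0,0,0],[0,0,0],[0,0,0],[0,0,0],[0,0,0],[0,0,0],[0,0,0]]}'
```

```text
t: 4.98
ee_pos: [486.1, 101.2, 74.1]
orientation: [0.0, -3.142, -0.0]
ft_force: [-2.1, 1.5, 5.4]
width: 0.6
grasp_force: 2.6
```

Steady at s=90. On to s=138, round the bend.

```bash
python3 -m pendant '{"grip":[-1,-1,-1,-1,-1,-1,-1,-1,-1,-1],"linear":[[-4.5,4,0],[-4.6,3.9,0],[-4.6,3.9,0],[-4.9,3.5,0],[-5.1,3.1,0],[-5.4,2.6,0],[-5.6,2.2,0],[-5.8,1.7,0],[0,0,0],[0,0,0]],"angular":[[0,0,0],[0,0,0],[0,0,0],[0,0,0],[0,0,0],[0,0,0],[0,0,0],[0,0,0],[0,0,0],[0,0,0]]}'
```

```text
t: 5.82
ee_pos: [526.6, 126.0, 74.1]
orientation: [0.0, -3.142, -0.0]
ft_force: [-1.4, -0.1, 5.4]
width: 0.5
grasp_force: 2.8
```

```bash
python3 -m pendant '{"grip":[-1,-1,-1,-1,-1,-1,-1,-1,-1,-1],"linear":[[-5.9,1.2,0],[-6,0.7,0],[-6,0.2,0],[-6,-0.3,0],[-5.9,-0.9,0],[-5.8,-1.4,0],[-5.7,-1.9,0],[-5.5,-2.3,0],[0,0,0],[0,0,0]],"angular":[[0,0,0],[0,0,0],[0,0,0],[0,0,0],[0,0,0],[0,0,0],[0,0,0],[0,0,0],[0,0,0],[0,0,0]]}'
```

```text
t: 6.65
ee_pos: [573.6, 121.0, 74.2]
orientation: [-0.0, 3.141, -0.0]
ft_force: [-1.9, -2.0, 5.1]
width: 1.0
grasp_force: 2.6
```

```bash
python3 -m pendant '{"grip":[-1,-1,-1,-1,-1,-1,-1,-1,-1,-1],"linear":[[-5.3,-2.5,0],[-5,-3.1,0],[-4.7,-3.6,0],[-4.4,-4,0],[-4.1,-4.4,0],[-3.9,-4.5,0],[-3.9,-4.5,0],[-3.9,-4.5,0],[0,0,0],[0,0,0]],"angular":[[0,0,0],[0,0,0],[0,0,0],[0,0,0],[0,0,0],[0,0,0],[0,0,0],[0,0,0],[0,0,0],[0,0,0]]}'
```

```text
t: 7.48
ee_pos: [609.0, 89.8, 74.2]
orientation: [-0.0, 3.14, -0.001]
ft_force: [0.8, -1.7, 5.3]
width: 0.5
grasp_force: 2.4
```

```bash
python3 -m pendant '{"grip":[-1,-1,-1,-1,-1,-1,-1,-1,-1,-1,-1],"linear":[[-3.9,-4.5,0],[-3.9,-4.5,0],[-3.9,-4.5,0],[-3.9,-4.5,0],[-3.9,-4.5,0],[-3.9,-4.5,0],[-3.9,-4.5,0],[-3.9,-4.5,0],[-3.9,-4.5,0],[0,0,0],[0,0,0]],"angular":[[0,0,0],[0,0,0],[0,0,0],[0,0,0],[0,0,0],[0,0,0],[0,0,0],[0,0,0],[0,0,0],[0,0,0],[0,0,0]]}'
```

```text
t: 8.4
ee_pos: [643.8, 49.5, 74.1]
orientation: [-0.0, 3.141, -0.0]
ft_force: [-0.6, -1.3, 7.0]
width: 0.2
grasp_force: 2.6
```

```bash
python3 -m pendant '{"grip":[-1,-1,-1,-1,-1,-1,-1,-1,-1,-1,-1,-1],"linear":[[-2.6,-3,0],[-2.6,-3,0],[0,0,0],[0,0,0],[0,0,-5],[0,0,-15],[0,0,-25],[0,0,-30],[0,0,-30],[0,0,-30],[0,0,0],[0,0,0]],"angular":[[0,0,0],[0,0,0],[0,0,0],[0,0,0],[0,0,0],[0,0,0],[0,0,0],[0,0,0],[0,0,0],[0,0,0],[0,0,0],[0,0,0]]}'
```

```text
t: 9.4
ee_pos: [649.9, 43.7, 211.9]
orientation: [-0.0, 3.137, 0.0]
ft_force: [0.9, 0.2, -1.1]
width: 0.4
grasp_force: 0.0
```

```bash
python3 -m pendant '{"grip":[-1,-1,-1,-1,-1,-1,-1,-1,-1],"linear":[[15,30,0],[15,30,0],[15,30,0],[15,30,0],[15,30,0],[15,30,0],[15,30,0],[0,0,0],[0,0,0]],"angular":[[0,0,0],[0,0,0],[0,0,0],[0,0,0],[0,0,0],[0,0,0],[0,0,0],[0,0,0],[0,0,0]]}'
python3 - <<'E'
from workcell import ctrl
import cv2
cv2.imwrite("pics/top1.png",ctrl.get_image("top")[:,:,::-1])
E
```

```text
t: 10.15
ee_pos: [542.1, 254.6, 207.7]
orientation: [0.005, -3.139, 0.002]
ft_force: [1.0, -0.4, -1.4]
width: 0.5
grasp_force: 0.0
```

View pics/top1.png

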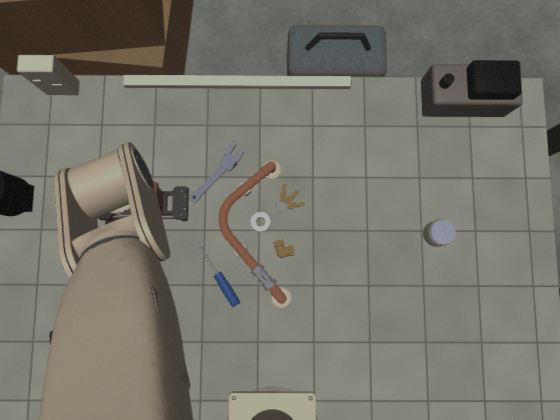

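The hand is clear of the pipe. The spanner, screwdriver, reel, fitting, keys and tin are where they were; the arm hides the fuse cover, but no part of it went near that.

```bash
python3 -c "
from workcell import ctrl
print(ctrl.close_job())"
```

```text
the job is handed in; nothing more can be done
None
```

I ran a fingertip along the top of the pipe from beside the valve, round the bend, to about 13 mm short of the elbow end point at a steady 5–7 N, moved the hand clear and handed the job in at about 10 s; nothing I could see had moved (the arm hid the fuse cover), and no verdict came back.

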